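Set fired glaze tiles and chips on their viewing rests

ROBOT

A 6-joint arm with a two-finger parallel gripper is mounted at the origin on a cart in front of the work surface, level with it; the furniture and walls round the work are solid. World frame = base frame: x ahead of the robot, y to its left, z up, the work surface at z = 0. Lengths are in m, angles in rad, forces in N, time in s.
With the tool pointing down it reaches from about 0.35 to 0.8 m from the base axis. Payload 7.3 kg.
Tool frame: the origin (TCP) lies between the finger pads; the fingertips stand 25 mm ahead of it and the grasp point (between the pads) lies 6 mm ahead of it (r.tip_extent is the distance from the TCP to the fingertips, in m); z points along the fingers, y is the line along which they close (so a half turn about z gives the same grasp; the last joint's range is limited). The gripper opens to 85 mm and grips with 20 to 120 N. Pads are 22 mm wide; open, the fingers measure 114 mm over their backs; the gripper's body (76 mm by 85 mm) begins 54 mm behind the grasp point. The pads swing forward as they close: fully open they stand 13 mm farther back than shut.
Start: joints at [1.064, 0.342, 1.524, -0, 1.275, -0.146], TCP at [0.185, 0.491, 0.231] pointing down, gripper open.
Joint ranges: [-2.53, 2.53], [-0.77, 2.02], [0.04, 2.7], [-1, 4.14], [0.28, 2.66], [-3.11, 3.11]. Speed limits (rad/s): [2.57, 2.57, 3.14, 3.14, 3.14, 3.14].

INTERFACE

Orientations are given as a unit quaternion [x, y, z, w].
In Python, from workcell import r, command_gripper, optics gives the robot as it stands. The module is installed in compiled form; this text tells all that it offers. Calls block until the motion is done:
- r.reach(position, orientation): joint-space move of the TCP to a pose.
- r.move_straight(position, orientation=None, speed=0.15, max_force=None): straight line of the TCP; orientation=None keeps the orientation; speed is the mean speed in m/s. With max_force (N) it stops when the force on the tool has changed by that much, and returns True; else False.
- r.movej(angles): joint-space move.
- command_gripper(opening, force=None): finger opening in m; force is the grip in N (None keeps the last); returns when the fingers have stopped.
- r.hold(seconds).
- r.solve_ik(position, orientation): joint angles nearest the present ones, or None.
- r.read_state(): the state.
- optics.get_image(name): name is "scene" or "top"; returns (picture, depth): 420x560x3 uint8, red, green, blue; 420x560 float32, m along the optical axis (not along the pixel's ray), 0 where there is no reading.
- optics.camera_model(name): a dict with "K" (3x3 intrinsics, pixels), "R" (3x3) and "t" (3): a world point X has camera coordinates R X + t. Camera axes: x right, y down, z forward; pixel columns grow to the right and rows downward; lengths in m; the calibration is good to about 2 mm. A picture is of the moment at which its call begins. camera_model takes no time and is no camera call.
A pose or a line that the arm cannot do raises r.PlanningError and nothing moves.
- r.finish_job(): hands the job in; it is judged then, once.
The state is a dict: "time_s": time; "joint_positions": joint angles; "dq": joint speeds; "tau": joint torques, N m; "eef_pos": TCP position; "eef_rot": TCP orientation; "contact_force": force on the tool from outside, world axes, zero at the start; "torque": the same for the moment, N m; "grip_width": finger opening in m; "grip_force": force on a finger pad.
Only numpy, scipy, OpenCV 4.12 (cv2) and the standard library are available. Lean on these libraries where they do the work, as an engineer would, in place of code of your own. Each camera call takes 0.05 s, during which the arm holds its last target. There are 200 camera calls.

TASK

The three glaze test tiles are back from the kiln: lay each on the sloping viewing rest whose swatch shows its own colour, glaze up, lengthwise up the slope and its lower short edge against the ledge between the stops. Then lay the two small chips from the last firing, blue and amber, each on top of the tile of its colour for comparison, centred, flat and square, its lower edge against the ledge too. Put the pieces down gently without dropping them, keep clear of the tall bottle, and leave the little glass beaker behind the rests where it stands.

Things in the scene. Friction and masses are not known exactly. Their poses are not given: they have to be found in the camera images.
- blue_tile: blue test tile: rectangular fired ceramic tile, deep blue glaze (a darker band over one third) on a cream body, 80 x 56 x 8 mm, about 85 g, lying flat on the worktop, glaze up. Origin: centre of the underside. x along the 80 mm length, y across the 56 mm width, z up out of the glaze. Either end may go down.
- amber_tile: amber test tile: rectangular fired ceramic tile, amber yellow glaze (a darker band over one third) on a cream body, 80 x 56 x 8 mm, about 85 g, lying flat on the worktop, glaze up. Origin: centre of the underside. x along the 80 mm length, y across the 56 mm width, z up out of the glaze. Either end may go down.
- red_tile: red test tile: rectangular fired ceramic tile, dark red glaze (a darker band over one third) on a cream body, 80 x 56 x 8 mm, about 85 g, lying flat on the worktop, glaze up. Origin: centre of the underside. x along the 80 mm length, y across the 56 mm width, z up out of the glaze. Either end may go down.
- blue_chip: blue chip: small square fired ceramic chip, deep blue glaze (darker along one edge) on a cream body, 42 x 42 x 8 mm, about 34 g, lying flat on the worktop, glaze up. Origin: centre of the underside, x and y along its sides, z up out of the glaze. Any edge may go down.
- amber_chip: amber chip: small square fired ceramic chip, amber yellow glaze (darker along one edge) on a cream body, 42 x 42 x 8 mm, about 34 g, lying flat on the worktop, glaze up. Origin: centre of the underside, x and y along its sides, z up out of the glaze. Any edge may go down.
- blue_ledge (a point): Fixed grey rest with a deep blue swatch at its head (92 to 118 mm up the 88 mm wide, 25 degree slope; 4 mm thick). Point: middle of the ledge's inner face at the board, 22 mm above the worktop; x up the slope, y left along the ledge, z squarely out of the board. Ledge 20 mm tall; end stops 6 mm tall, 10 mm long, 72 mm apart. Pieces let go slide down to the ledge.
- amber_ledge (a point): Fixed grey rest with an amber yellow swatch at its head (92 to 118 mm up the 88 mm wide, 25 degree slope; 4 mm thick). Point: middle of the ledge's inner face at the board, 22 mm above the worktop; x up the slope, y left along the ledge, z squarely out of the board. Ledge 20 mm tall; end stops 6 mm tall, 10 mm long, 72 mm apart. Pieces let go slide down to the ledge.
- red_ledge (a point): Fixed grey rest with a dark red swatch at its head (92 to 118 mm up the 88 mm wide, 25 degree slope; 4 mm thick). Point: middle of the ledge's inner face at the board, 22 mm above the worktop; x up the slope, y left along the ledge, z squarely out of the board. Ledge 20 mm tall; end stops 6 mm tall, 10 mm long, 72 mm apart. Pieces let go slide down to the ledge.
- sample_beaker: small glass beaker standing behind the rests, 38 mm in diameter and 50 mm high; origin at the centre of its underside, z up. A bystander.
- solvent_bottle: Tall clear bottle, fixed: an obstacle, 92 mm in diameter, 230 mm tall, between the rests and the left of the bench; origin at the centre of its foot. Left of it stands a slim fixed bottle 185 mm tall, and midway on the bench, between the two groups of loose pieces, rows of fixed black-capped vials 80 mm tall. Carry things over or round them all.
There are look-alikes about, which are no part of the job. Leave any green or turquoise look-alike of the amber_tile alone.

How it is judged:
At the end, for the whole second after the job is handed in: Each tile lies flat on the rest of its colour, lengthwise (0.2 rad), centred within 12 mm, lower edge within 5 mm of the ledge; blue and amber chips lie flat and square on their tiles, centred within 14 mm, within 5 mm of the ledge; all released, at rest; beaker within 30 mm of its place (x of blue_tile in the frame of blue_ledge between 0.037 and 0.045 m and y of blue_tile in the frame of blue_ledge between -0.012 and 0.012 m and z of blue_tile in the frame of blue_ledge between -0.003 and 0.003 m and angle between the z axis of each of blue_tile, blue_chip and the z axis of blue_ledge, either way round below 0.1 rad and angle between each of blue_tile, amber_tile, red_tile, blue_chip, amber_chip's own z axis and vertical below 1 rad and angle between the x axis of blue_tile and the x axis of blue_ledge, either way round below 0.2 rad and linear speed of each of blue_tile, amber_tile, red_tile, blue_chip, amber_chip below 0.01 m/s and angular speed of each of blue_tile, amber_tile, red_tile, blue_chip, amber_chip below 0.1 rad/s and contact force between the fingers and blue_tile below 0.1 N and x of amber_tile in the frame of amber_ledge between 0.037 and 0.045 m and y of amber_tile in the frame of amber_ledge between -0.012 and 0.012 m and z of amber_tile in the frame of amber_ledge between -0.003 and 0.003 m and angle between the z axis of each of amber_tile, amber_chip and the z axis of amber_ledge, either way round below 0.1 rad and angle between the x axis of amber_tile and the x axis of amber_ledge, either way round below 0.2 rad and contact force between the fingers and amber_tile below 0.1 N and x of red_tile in the frame of red_ledge between 0.037 and 0.045 m and y of red_tile in the frame of red_ledge between -0.012 and 0.012 m and z of red_tile in the frame of red_ledge between -0.003 and 0.003 m and angle between the z axis of red_tile and the z axis of red_ledge, either way round below 0.1 rad and angle between the x axis of red_tile and the x axis of red_ledge, either way round below 0.2 rad and contact force between the fingers and red_tile below 0.1 N and x of blue_chip in the frame of blue_ledge between 0.018 and 0.026 m and y of blue_chip in the frame of blue_ledge between -0.014 and 0.014 m and z of blue_chip in the frame of blue_ledge between 0.005 and 0.0105 m and (angle between the x axis of blue_chip and the x axis of blue_ledge, either way round below 0.2 rad or angle between the y axis of blue_chip and the x axis of blue_ledge, either way round below 0.2 rad) and contact force between the fingers and blue_chip below 0.1 N and x of amber_chip in the frame of amber_ledge between 0.018 and 0.026 m and y of amber_chip in the frame of amber_ledge between -0.014 and 0.014 m and z of amber_chip in the frame of amber_ledge between 0.005 and 0.0105 m and (angle between the x axis of amber_chip and the x axis of amber_ledge, either way round below 0.2 rad or angle between the y axis of amber_chip and the x axis of amber_ledge, either way round below 0.2 rad) and contact force between the fingers and amber_chip below 0.1 N and distance of sample_beaker from where it was at the start of the episode below 0.03 m and angle between sample_beaker's own z axis and vertical below 0.2 rad); the robot touches nothing.
It fails at once if a tile or chip is dropped (falls freely from more than about 25 mm) ((linear speed of blue_tile above 0.7 m/s and contact force between the fingers and blue_tile below 0.05 N) or (linear speed of amber_tile above 0.7 m/s and contact force between the fingers and amber_tile below 0.05 N) or (linear speed of red_tile above 0.7 m/s and contact force between the fingers and red_tile below 0.05 N) or (linear speed of blue_chip above 0.7 m/s and contact force between the fingers and blue_chip below 0.05 N) or (linear speed of amber_chip above 0.7 m/s and contact force between the fingers and amber_chip below 0.05 N)).
It fails at once if the small glass beaker is pushed away from its place (by more than 30 mm) or tipped (distance of sample_beaker from where it was at the start of the episode above 0.03 m or angle between sample_beaker's own z axis and vertical above 0.35 rad).
It also fails if it takes over 144 s, if anything falls off the work surface, if the arm or the gripper's body presses on something with over 40 N, if the wrist force passes 120 N, or if a joint passes its speed limit or range.

## Working session

There is one attempt and no reset: what is moved stays moved. The work goes in short steps, each a Python script; the robot and the scene stay as the last script left them, time stands still between calls to the robot, and variables do not carry over. Pictures are saved under pics/ and viewed, at most 14 in all, crops included, and the job is handed in when it is done.

```bash
mkdir -p pics; python3 - <<'E'
from workcell import r, optics
import cv2, numpy as np
for n in("scene","top"):
    p,d=optics.get_image(n); cv2.imwrite(f"pics/{n}0.png",p[:,:,::-1]); np.savez(f"{n}0.npz",p=p,d=d)
    m=optics.camera_model(n); R=np.array(m["R"]);print(n,m["K"],R,-R.T@np.array(m["t"]))
print(r.read_state()); print(r.tip_extent)
E
```

```text
scene [[520.7674128    0.         275.60468656]
 [  0.         520.7674128  215.42902651]
 [  0.           0.           1.        ]] [[ 0.85803821 -0.51355992 -0.00516194]
 [-0.39352275 -0.65095948 -0.64914683]
 [ 0.33001557  0.55902412 -0.76064562]] [-0.04876201 -0.93721865  1.4173386 ]
top [[429.43411622   0.         275.51806975]
 [  0.         429.43411622 215.4345602 ]
 [  0.           0.           1.        ]] [[-0.01571344 -0.99981994  0.01063849]
 [-0.98090015  0.01335128 -0.19405321]
 [ 0.19387623 -0.01348454 -0.98093332]] [0.28534092 0.07526325 1.28179207]
{'time_s': 0.1, 'joint_positions': array([ 1.06399401e+00,  3.42602568e-01,  1.52486121e+00,  1.46225946e-05,
        1.27544223e+00, -1.46003427e-01]), 'dq': array([-2.07882990e-05, -2.86213643e-03, -1.90459499e-03, -7.93238562e-04,
        2.31703843e-04,  1.08974681e-03]), 'tau': array([ 1.22839760e-03, -4.34448481e+01, -2.46489251e+01, -1.57949762e-04,
        4.70239218e-03,  1.47431400e-06]), 'eef_pos': array([0.1851452 , 0.4909042 , 0.23054271]), 'eef_rot': array([ 1.79424607e-01,  9.83771508e-01, -6.19760985e-04, -2.17178815e-04]), 'contact_force': array([-0.5923476 , -0.2363941 , -0.18360345]), 'torque': array([ 0.03468182, -0.01458144, -0.0030255 ]), 'grip_force': 0.0, 'grip_width': 0.08514878818301466}
0.025
```

View pics/scene0.png

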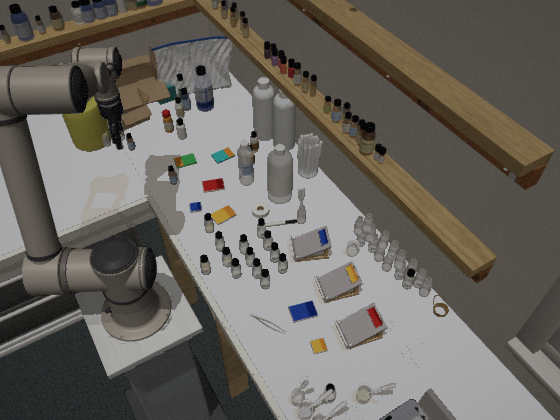

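View pics/top0.png

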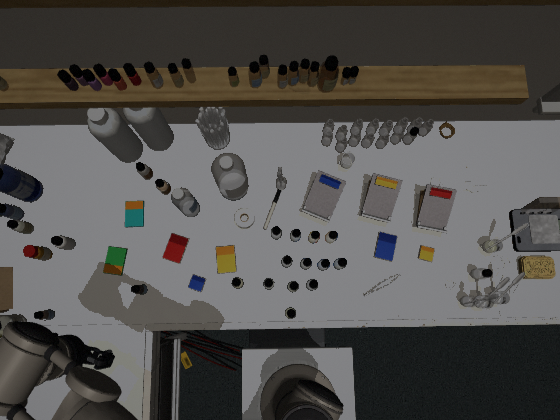

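The top view shows the rests (blue, amber, red) at about (323,196), (380,197) and (436,207). The pieces are the red tile (176,248), amber tile (226,259), blue tile (385,247), blue chip (197,283) and amber chip (427,254). The green (115,260) and turquoise (134,213) tiles are decoys. The beaker is near (347,160) and the bottle near (229,175).

```bash
cat > vis.py <<'E'
import cv2, numpy as np
from workcell import optics
def cast(n,uv,z):
    m=optics.camera_model(n);K,R,t=[np.array(m[k]) for k in("K","R","t")]
    uv=np.atleast_2d(uv).astype(float); c=-R.T@t
    d=np.c_[uv,np.ones(len(uv))]@np.linalg.inv(K).T@R
    return c+d*((z-c[2])/d[:,2])[:,None]
def cloud(n,d):
    m=optics.camera_model(n);K,R,t=[np.array(m[k]) for k in("K","R","t")]
    v,u=np.indices(d.shape); P=np.stack([u,v,np.ones_like(u)],-1)@np.linalg.inv(K).T*d[...,None]
    return (P-t)@R
RNG=dict(blue=[(105,130)],amber=[(8,32)],red=[(0,5),(172,180)])
def masks(p,c):
    h=cv2.cvtColor(p,cv2.COLOR_RGB2HSV); m=0
    for a,b in RNG[c]: m=m|cv2.inRange(h,(a,140,50),(b,255,255))
    return m
def blobs(n,p,c,z=0.008,amin=60):
    out=[]
    cs,_=cv2.findContours(masks(p,c),cv2.RETR_EXTERNAL,cv2.CHAIN_APPROX_NONE)
    for k in cs:
        if cv2.contourArea(k)<amin: continue
        uv=k[:,0].astype(float); ce=uv.mean(0)
        W=cast(n,uv,z)[:,:2]
        q=cv2.minAreaRect((W*1000).astype(np.float32))
        (cx,cy),(w,h),a=q
        if w<h: w,h,a=h,w,a+90
        out.append((c,ce.round(),(cx,cy),(w,h),(a+90)%180-90))
    return out
E
python3 - <<'E'
from vis import *
for n,am in(("top",60),("scene",60)):
    f=np.load(n+"0.npz");p,d=f["p"],f["d"];C=cloud(n,d)
    for c in RNG:
        for b in blobs(n,p,c,amin=am):
            u,v=b[1].astype(int); print(n,c,b[1],"ctr",np.round(b[2],1),"size",np.round(b[3],1),"ang",round(b[4],1),"cloud",C[v,u].round(3))
f=np.load("top0.npz");C=cloud("top",f["d"])
for q in[(229,165),(347,160),(185,195),(300,85),(400,85),(323,205),(380,205),(436,210),(300,230),(150,120),(287,262),(276,233),(450,240)]:print(q,C[q[1],q[0]].round(3))
a=cv2.resize(f["p"][145:280,290:470],None,fx=4,fy=4,interpolation=cv2.INTER_CUBIC);cv2.imwrite("pics/rt.png",a[:,:,::-1])
f=np.load("scene0.npz");a=cv2.resize(f["p"][215:355,270:420],None,fx=4,fy=4,interpolation=cv2.INTER_CUBIC);cv2.imwrite("pics/rs.png",a[:,:,::-1])
E
```

```text
top blue [196. 283.] ctr [339.9 292.7] size [38.3 37.2] ang 71.1 cloud [0.339 0.294 0.008]
top blue [385. 246.] ctr [ 439.8 -269.4] size [74.6 52.4] ang -15.0 cloud [ 0.44  -0.269  0.003]
top blue [330. 181.] ctr [ 642.8 -109.9] size [62.3 24.1] ang 65.7 cloud [ 0.626 -0.103  0.067]
top amber [185. 360.] ctr [124.1 320.6] size [45.5 22.1] ang 28.4 cloud [ 0.013  0.488 -0.863]
top amber [113. 269.] ctr [383.6 539.4] size [53. 25.] ang 81.1 cloud [0.383 0.537 0.01 ]
top amber [426. 253.] ctr [ 416.6 -390.2] size [39.  38.4] ang 74.9 cloud [ 0.416 -0.389  0.01 ]
top amber [226. 259.] ctr [408.  207.8] size [77.  52.7] ang 5.9 cloud [0.408 0.207 0.001]
top amber [134. 205.] ctr [576.7 486.7] size [51.4 21.7] ang 89.2 cloud [0.576 0.487 0.005]
top amber [386. 182.] ctr [ 636.7 -284. ] size [65.7 25. ] ang 74.6 cloud [ 0.621 -0.267  0.067]
top red [ 29. 251.] ctr [441.2 790. ] size [34.1 32.2] ang 5.3 cloud [0.429 0.739 0.097]
top red [175. 248.] ctr [443.2 357.9] size [75.4 53. ] ang -19.2 cloud [0.442 0.357 0.01 ]
top red [441. 193.] ctr [ 601.3 -449.8] size [64.2 25.2] ang 77.5 cloud [ 
[... 1020 characters left out ...]
[98. 36.] ctr [ 443.8 1599.9] size [1032.9  112.3] ang -0.1 cloud [0.328 1.148 0.253]
scene red [374. 317.] ctr [ 611.9 -406. ] size [65.2 24.4] ang 78.1 cloud [ 0.582 -0.429  0.069]
scene red [213. 184.] ctr [439.7 351.9] size [74.  51.7] ang -19.1 cloud [0.441 0.353 0.008]
(229, 165) [0.624 0.177 0.237]
(347, 160) [ 0.711 -0.168  0.004]
(185, 195) [0.564 0.3   0.169]
(300, 85) [ 0.79  -0.001  0.335]
(400, 85) [ 0.788 -0.242  0.334]
(323, 205) [ 0.561 -0.084  0.035]
(380, 205) [ 0.559 -0.254  0.036]
(436, 210) [ 0.54  -0.417  0.044]
(300, 230) [ 0.493 -0.016 -0.001]
(150, 120) [0.761 0.39  0.207]
(287, 262) [0.39  0.029 0.08 ]
(276, 233) [0.472 0.058 0.081]
(450, 240) [ 0.456 -0.469 -0.   ]
```

View pics/rt.png

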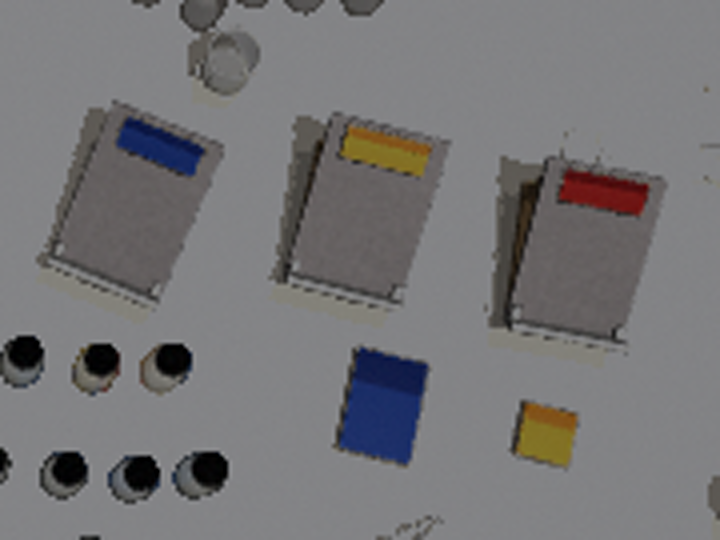

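View pics/rs.png

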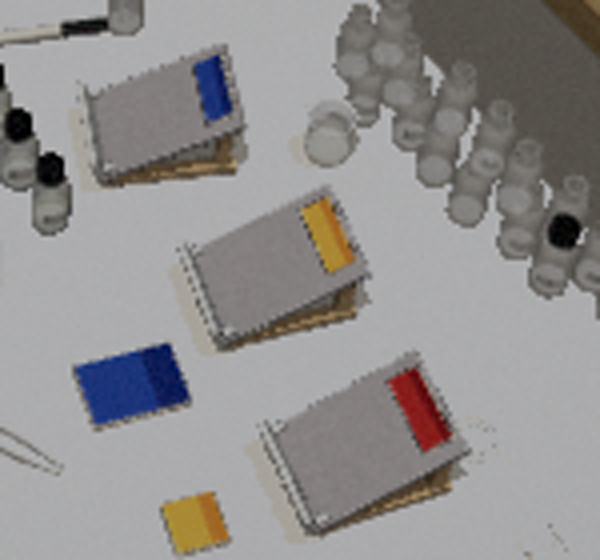

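The crops show the swatches centred on their boards, and the ledges at the lower, robot-side end. The two views disagree by about 6 mm, so I'll average them and cast the swatches onto the 25° plane. I'll measure fingertip height by touching the table at the two grip widths.

```bash
cat > meas.py <<'E'
from vis import *
import json
def ledgeR(yaw):
    s,c=np.sin(np.radians(25)),np.cos(np.radians(25))
    cy,sy=np.cos(yaw),np.sin(yaw)
    return np.array([[cy,-sy,0],[sy,cy,0],[0,0,1]])@np.array([[c,0,-s],[0,1,0],[s,0,c]])
def ledge(n,uv,zs=0.022+0.105*np.sin(np.radians(25))):
    """swatch contour -> ledge point, yaw"""
    ctr=cast(n,uv.mean(0),zs)[0]; yaw=-.3
    a,b=cast(n,uv,0.0),cast(n,uv,0.2); D=b-a
    for _ in range(8):
        R=ledgeR(yaw); nn=R[:,2]; t=((ctr-a)@nn)/(D@nn); P=a+D*t[:,None]
        L=(P-ctr)@R
        (cx,cy),(w,h),g=cv2.minAreaRect((L[:,:2]*1000).astype(np.float32))
        g=(g+45)%90-45
        yaw+=np.radians(g); ctr=ctr+R@np.array([cx,cy,0])/1000; ctr=ctr+(zs-ctr[2])*R[:,0]/R[2,0]*0
        k=ctr-cast(n,uv.mean(0),0.0)[0]
        ctr=ctr*1.0; ctr[2]=zs
    return ctr-0.105*ledgeR(yaw)[:,0],yaw,(w,h)
def contours(p,c,amin=30):
    cs,_=cv2.findContours(masks(p,c),cv2.RETR_EXTERNAL,cv2.CHAIN_APPROX_NONE)
    return [k[:,0].astype(float) for k in cs if cv2.contourArea(k)>amin]
E
python3 - <<'E'
from meas import *
seeds=dict(top=dict(blue=(330,181),amber=(386,182),red=(441,193)),scene=dict(blue=(323,237),amber=(352,273),red=(374,317)))
out={}
for c in RNG:
    Ls=[]
    for n in seeds:
        p=np.load(n+"0.npz")["p"]
        k=min(contours(p,c),key=lambda k:np.hypot(*(k.mean(0)-seeds[n][c])))
        pt,y,s=ledge(n,k);Ls.append(np.r_[pt,y]);print(n,c,pt.round(4),round(np.degrees(y),1),np.round(s,1))
    out[c]=np.mean(Ls,0).tolist()
p=np.load("scene0.npz")["p"]
print(blobs("scene",p,"blue",amin=20))
json.dump(out,open("ledges.json","w"))
E
cat > arm.py <<'E'
import json, numpy as np
from scipy.spatial.transform import Rotation as Rot
from workcell import r, command_gripper, optics
from meas import ledgeR
def down(a):  # tool y along direction a+90deg (deg), z down
    y=np.array([-np.sin(np.radians(a)),np.cos(np.radians(a)),0]); z=np.array([0,0,-1.]); 
    return Rot.from_matrix(np.c_[np.cross(y,z),y,z]).as_quat()
E
python3 - <<'E'
from arm import *
command_gripper(0.056,40)
o=down(0); r.reach([.345,.375,.12],o); z={}
for w in(.056,.042):
    command_gripper(w); r.move_straight([.345,.375,.06],o,speed=.15)
    h=r.move_straight([.345,.375,.005],o,speed=.03,max_force=4)
    s=r.read_state(); z[w]=s["eef_pos"][2]; print(w,h,s["eef_pos"],s["grip_width"],s["contact_force"],s["time_s"])
    r.move_straight([.345,.375,.06],o,speed=.15)
json.dump({str(k):v for k,v in z.items()},open("touch.json","w"))
E
```

```text
top blue [ 0.5396 -0.0624  0.022 ] -24.3 [22.2 59.6]
scene blue [ 0.5347 -0.0677  0.022 ] -22.3 [21.9 58.8]
top amber [ 0.5288 -0.2421  0.022 ] -15.4 [22.7 61.4]
scene amber [ 0.5273 -0.2431  0.022 ] -16.0 [23.2 60.5]
top red [ 0.4939 -0.4049  0.022 ] -12.5 [23.  60.7]
scene red [ 0.4922 -0.4067  0.022 ] -12.9 [22.  59.6]
[('blue', array([303., 311.]), (436.2898254394531, -274.559814453125), (75.82243347167969, 51.80819320678711), -15.168464660644531), ('blue', array([323., 237.]), (652.8779296875, -67.08065795898438), (64.9998779296875, 22.600866317749023), 65.93893432617188), ('blue', array([195., 206.]), (336.3861083984375, 287.34368896484375), (37.23875045776367, 34.339420318603516), 73.47016906738281), ('blue', array([189.,  41.]), (778.4046020507812, 1299.7691650390625), (371.8681335449219, 30.058914184570312), -13.851997375488281)]
0.056 False [0.34509664 0.37507325 0.00514212] 0.055831788151602044 [-1.01063763 -0.51344648  0.16306076] 4.1667
0.042 False [0.34507159 0.37507028 0.00514414] 0.04229590145126302 [0.32854202 0.77676619 0.61716558] 7.2083
```

```bash
python3 - <<'E'
from arm import *
import cv2
o=down(0)
print(r.move_straight([.345,.375,.005],o,speed=.1,max_force=4), r.read_state()["contact_force"])
a,d=optics.get_image("scene"); a=cv2.resize(a[130:250,90:250],None,fx=5,fy=5,interpolation=cv2.INTER_CUBIC);cv2.imwrite("pics/dn.png",a[:,:,::-1])
print(r.move_straight([.345,.375,-.005],o,speed=.03,max_force=4), r.read_state()["contact_force"],r.read_state()["eef_pos"])
r.move_straight([.345,.375,.06],o)
E
```

```text
False [0.41529219 0.11427296 0.07795583]
True [-0.48397263  0.36099962  6.47061953] [ 0.34550921  0.37544748 -0.00194247]
```

View pics/dn.png

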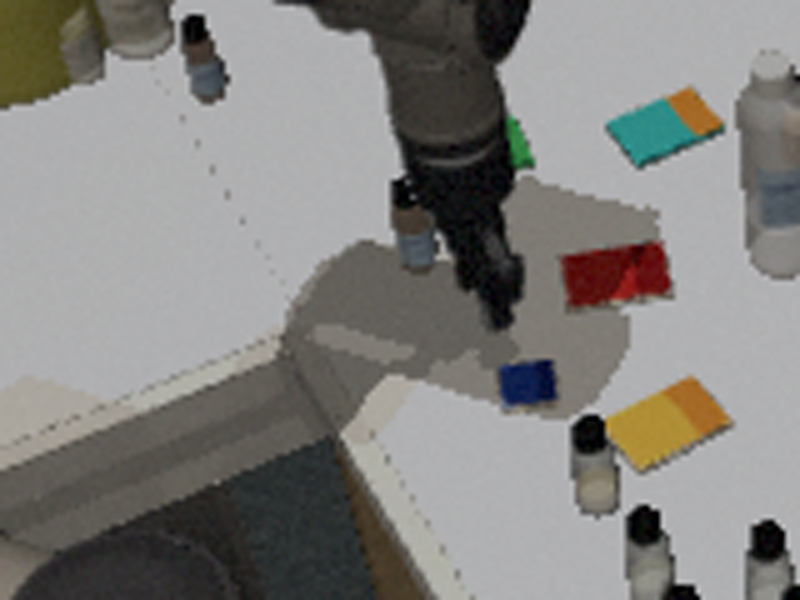

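Contact came at TCP z ≈ -0.002, where I expected about +0.022. I need to know whether the offset lies along the tool or in world z, so I'll tilt the tool about a fixed TCP and watch the tips in depth.

```bash
python3 - <<'E'
from arm import *
from vis import cloud,cast
import cv2
ims=[]
p=np.array([.345,.375,.10])
for a in(0,30,-30):
    q=(Rot.from_quat(down(0))*Rot.from_euler('y',a,degrees=True)).as_quat()
    r.move_straight(p,q); s=r.read_state(); ims_=[]
    for n in("scene","top"):
        im,d=optics.get_image(n); C=cloud(n,d)
        m=(abs(C[...,0]-.345)<.1)&(abs(C[...,1]-.375)<.08)&(C[...,2]>.03)&(C[...,2]<.2)&(d>0)
        P=C[m]; ax=Rot.from_quat(s["eef_rot"]).as_matrix()
        L=(P-s["eef_pos"])@ax
        f=L[(L[:,2]>-.06)]
        k=np.argsort(-f[:,2])[:12]
        print(a,n,s["eef_pos"].round(4),len(P),"tool-frame tips z",f[k,2].round(3),"x",f[k,0].mean().round(4),"y",f[k,1].round(3))
        if n=="scene": ims.append(cv2.resize(im[135:235,140:230],None,fx=2.9,fy=5,interpolation=cv2.INTER_CUBIC))
cv2.imwrite("pics/tilt.png",np.hstack(ims)[:,:,::-1])
E
```

```text
0 scene [0.3447 0.3748 0.0991] 314 tool-frame tips z [0.068 0.068 0.067 0.067 0.066 0.064 0.063 0.063 0.063 0.062 0.062 0.061] x 0.0266 y [0.062 0.057 0.063 0.062 0.06  0.055 0.061 0.064 0.055 0.06  0.06  0.072]
0 top [0.3447 0.3748 0.0991] 72 tool-frame tips z [ 0.064  0.063  0.059  0.059  0.056  0.052 -0.008 -0.01  -0.049 -0.049
 -0.049 -0.049] x 0.018 y [ 0.064  0.07   0.069  0.066  0.07   0.069 -0.025 -0.026 -0.032 -0.032
 -0.032 -0.032]
30 scene [0.3445 0.3747 0.099 ] 633 tool-frame tips z [0.077 0.074 0.074 0.073 0.072 0.071 0.071 0.07  0.07  0.07  0.069 0.069] x -0.0058 y [0.064 0.066 0.053 0.058 0.057 0.062 0.061 0.055 0.061 0.06  0.06  0.053]
30 top [0.3445 0.3747 0.099 ] 0 tool-frame tips z [] x nan y []
-30 scene [0.3451 0.3751 0.1002] 290 tool-frame tips z [0.049 0.047 0.046 0.045 0.044 0.043 0.042 0.042 0.039 0.039 0.039 0.037] x 0.0551 y [0.058 0.059 0.062 0.053 0.052 0.059 0.057 0.056 0.065 0.058 0.065 0.06 ]
-30 top [0.3451 0.3751 0.1002] 646 tool-frame tips z [ 0.027  0.002 -0.    -0.001 -0.001 -0.003 -0.003 -0.003 -0.005 -0.005
 -0.008 -0.008] x 0.0023 y [ 0.068  0.075 -0.024  0.025  0.024  0.025 -0.025  0.024  0.028  0.024
  0.023 -0.019]<stdin>:16: RuntimeWarning: Mean of empty slice.
  ret = ret.dtype.type(ret / rcount)
```

View pics/tilt.png

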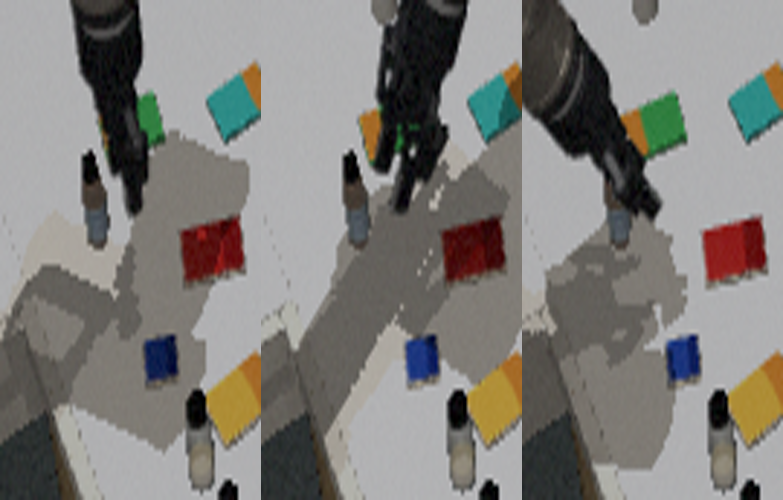

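In all three tilts the tips stay at the same pixel, about (187,177). So they sit at the TCP itself and the shift is along the tool axis; a touch-down gives the usable length. Next I'll redo the touches and check each camera's bias against the tips.

```bash
python3 - <<'E'
from arm import *
from vis import cloud
s=r.read_state();A=Rot.from_quat(s["eef_rot"]).as_matrix()
for n in("scene","top"):
    im,d=optics.get_image(n); L=(cloud(n,d)-s["eef_pos"])@A
    m=(abs(L[...,1])<.045)&(abs(L[...,0])<.03)&(L[...,2]>-.025)&(L[...,2]<.01)
    P=L[m]
    for sg in(1,-1):
        Q=P[P[:,1]*sg>0]
        if len(Q): print(n,sg,len(Q),"x",np.percentile(Q[:,0],[5,50,95]).round(4),"y",np.percentile(Q[:,1],[5,50,95]).round(4),"zmax",np.percentile(Q[:,2],[50,97]).round(4))
o=down(0); z={}
r.move_straight([.345,.375,.06],o)
for w in(.042,.056,.066):
    command_gripper(w); r.move_straight([.345,.375,.012],o)
    h=r.move_straight([.345,.375,-.015],o,speed=.02,max_force=3)
    s=r.read_state(); z[w]=s["eef_pos"][2]; print(w,h,s["eef_pos"],s["contact_force"],s["time_s"])
    r.move_straight([.345,.375,.02],o)
json.dump({str(k):v for k,v in z.items()},open("touch.json","w"))
r.move_straight([.345,.375,.12],o)
E
```

```text
scene 1 11 x [-0.0086 -0.004   0.0005] y [0.0161 0.022  0.0255] zmax [-0.0119 -0.0046]
scene -1 23 x [-0.0078 -0.0006  0.0125] y [-0.0369 -0.0312 -0.026 ] zmax [-0.0145 -0.0065]
top 1 34 x [-0.0123 -0.0078  0.0075] y [0.0227 0.0241 0.0345] zmax [-0.0156 -0.003 ]
top -1 26 x [-0.0119 -0.0086  0.0012] y [-0.032  -0.0254 -0.0202] zmax [-0.0162 -0.0015]
0.042 True [ 0.34495232  0.37497326 -0.00192312] [ 0.35706207 -1.00986715  6.2939888 ] 16.0667
0.056 True [ 0.34496715  0.37497854 -0.00435471] [ 0.2633382  -0.06278499  6.32338322] 17.7583
0.066 True [0.34521528 0.37460054 0.00124997] [ 1.81452184 -2.10564341 -0.46218538] 19.275
```

Time used is 19 s. The top camera agrees with the tips to about 1 mm, while the scene camera is about 4.5 mm off in y, so I'll use top-view positions. I'll place the red tile first.

```bash
cat >> arm.py <<'E'
PC=dict(red_tile=(.4432,.3579,-19.2),amber_tile=(.408,.2078,5),blue_tile=(.4398,-.2694,-15),blue_chip=(.3399,.2927,-18),amber_chip=(.4166,-.3902,-15))
LG=dict(red=((.4939,-.4049,.022),-12.7),amber=((.5288,-.2421,.022),-15.7),blue=((.5396,-.0624,.022),-23.8))
GZ=dict(tile=-.0020,chip=.0004); W=dict(tile=.056,chip=.042)
def lp(c): return np.array(LG[c][0]),ledgeR(np.radians(LG[c][1]))
def via(p,y0):   # carry across the vials, clear of the bottle
    if y0*p[1]<0:
        ws=[(.42,.12,.21),(.44,-.06,.21)]
        for w in (ws if y0>0 else ws[::-1]): r.move_straight(w,down(0),speed=.35)
def pick(name,dx=0):
    x,y,a=PC[name]; k=name.split("_")[1]; o=down(a)
    s=r.read_state(); via((x,y),s["eef_pos"][1])
    r.reach([x,y,.10],o); command_gripper(W[k]+.016)
    r.move_straight([x,y,.03],o,speed=.2); r.move_straight([x,y,GZ[k]],o,speed=.06)
    command_gripper(W[k]-.01,40)
    s=r.read_state(); print("grip",s["grip_width"],s["grip_force"],s["time_s"])
    r.move_straight([x,y,.02],o,speed=.08); r.move_straight([x,y,.20],o,speed=.3)
    print("held",r.read_state()["grip_width"])
def place(name,c,slack=.005):
    k=name.split("_")[1]; P,R=lp(c); x=(.040 if k=="tile" else .021)+slack; b=0 if k=="tile" else .008
    q=Rot.from_matrix(np.c_[-R[:,0],R[:,1],-R[:,2]]).as_quat()
    at=lambda h: P+R@np.array([x,0,b+GZ[k]+h])
    s=r.read_state(); via(at(0),s["eef_pos"][1])
    A=at(.08); r.move_straight([A[0],A[1],max(.2,A[2])],q,speed=.3); r.move_straight(A,q,speed=.2)
    r.move_straight(at(.010),q,speed=.15); r.hold(.2)
    for _ in range(3):
        hit=r.move_straight(at(-.004),q,speed=.025,max_force=3)
        h=((r.read_state()["eef_pos"]-at(0))@R[:,2]); print("down",hit,"height",h.round(4))
        if h<.004 or not hit: break
    command_gripper(W[k]+.014); r.hold(.3)
    r.move_straight(at(.05),q,speed=.12); r.move_straight([A[0],A[1],.2],q,speed=.25)
    print("done",name,r.read_state()["time_s"])
E
python3 - <<'E'
from arm import *
import cv2
pick("red_tile"); place("red_tile","red")
command_gripper(.07)
r.reach([.42,-.06,.21],down(0))
for n in("top","scene"):
    p,d=optics.get_image(n); np.savez(n+"1.npz",p=p,d=d)
a=np.load("top1.npz")["p"][130:270,290:480];b=np.load("scene1.npz")["p"][215:355,270:430]
f=lambda a,w:cv2.resize(a,(w,560),interpolation=cv2.INTER_CUBIC)
cv2.imwrite("pics/red.png",np.hstack([f(a[:, 70:],400),f(b[:,50:],400)])[:,:,::-1])
E
```

```text
grip 0.054601170127477436 42.63129115104675 22.5667
held 0.05429175733186746
down True height 0.0
done red_tile 30.2083
```

View pics/red.png

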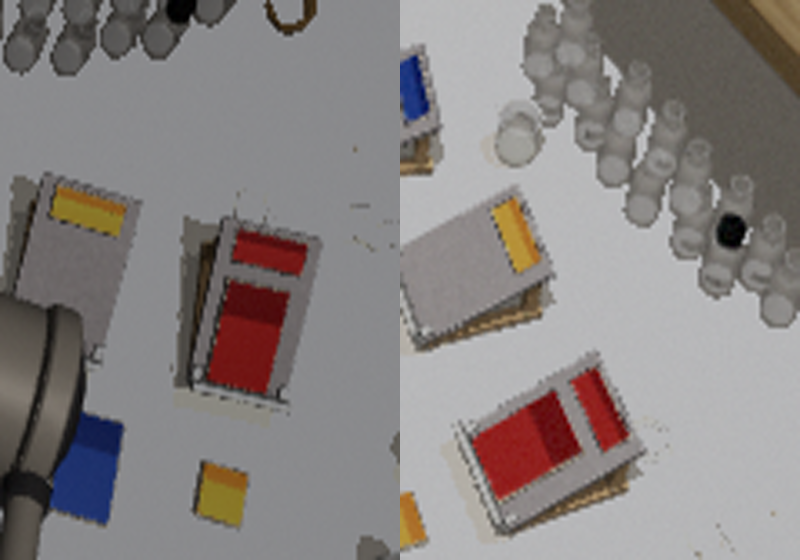

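The red tile is down at the ledge, between the stops and square. The remaining four pieces follow, with a check after the tiles.

```bash
python3 - <<'E'
from arm import *
import cv2
from vis import *
from meas import contours
pick("blue_tile"); place("blue_tile","blue")
pick("amber_tile"); place("amber_tile","amber")
r.reach([.42,.12,.21],down(0))
def tops():
    p,d=optics.get_image("top"); np.savez("top2.npz",p=p,d=d)
    for c in LG:
        P,R=lp(c)
        for k in contours(p,c):
            a,b=cast("top",k,0),cast("top",k,.2); n=R[:,2]; D=b-a
            Q=P+.008*n; L=(a+D*(((Q-a)@n)/(D@n))[:,None]-P)@R
            q=cv2.minAreaRect((L[:,:2]*1000).astype(np.float32))
            if np.hypot(*q[0])<140: print(c,np.round(q[0],1),np.round(q[1],1),round((q[2]+45)%90-45,1))
    return p
p=tops(); s,_=optics.get_image("scene")
f=lambda a,w:cv2.resize(a,(w,560),interpolation=cv2.INTER_CUBIC)
cv2.imwrite("pics/t3.png",np.hstack([f(p[150:270,300:460],420),f(s[215:355,270:400],380)])[:,:,::-1])
E
```

```text
grip 0.054481188303672656 42.591150999069214 34.4833
held 0.05472078236882355Traceback (most recent call last):
  File "<stdin>", line 5, in <module>
  File "arm.py", line 31, in place
    r.move_straight(at(.010),q,speed=.15); r.hold(.2)
    ~~~~~~~~~~~~~~~^^^^^^^^^^^^^^^^^^^^^^
workcell.PlanningError: the arm cannot follow that straight line within its joint ranges
```

```bash
python3 - <<'E'
from arm import *
s=r.read_state();print(s["joint_positions"].round(3),s["eef_pos"],s["time_s"])
P,R=lp("blue")
for yaw in(0,10,-10,-20,20):
  for f in(1,-1):
    M=ledgeR(np.radians(LG["blue"][1]+yaw)) if yaw else R
    M=R@Rot.from_euler('z',yaw,degrees=True).as_matrix()
    q=Rot.from_matrix(np.c_[-f*M[:,0],f*M[:,1],-M[:,2]]).as_quat()
    for h in(.08,.04,.01,0): 
        j=r.solve_ik(P+R@np.array([.045,0,GZ["tile"]+h]),q); print(yaw,f,h,None if j is None else np.round(j,2))
E
```

```text
[-0.21   0.365  1.982 -0.239  0.375 -1.161] [ 0.5472375  -0.06630987  0.11222726] 37.4083
0 1 0.08 [-0.21  0.37  1.98 -0.24  0.37 -1.16]
0 1 0.04 [-0.22  0.45  1.98 -0.29  0.29 -1.11]
0 1 0.01 None
0 1 0 None
0 -1 0.08 [-0.21  0.37  1.98 -0.24  0.37  1.98]
0 -1 0.04 [-0.22  0.45  1.98 -0.29  0.29  2.03]
0 -1 0.01 None
0 -1 0 None
10 1 0.08 [-0.21  0.37  1.98 -0.24  0.37 -1.33]
10 1 0.04 [-0.22  0.45  1.98 -0.29  0.29 -1.28]
10 1 0.01 None
10 1 0 None
10 -1 0.08 [-0.21  0.37  1.98 -0.24  0.37  1.81]
10 -1 0.04 [-0.22  0.45  1.98 -0.29  0.29  1.86]
10 -1 0.01 None
10 -1 0 None
-10 1 0.08 [-0.21  0.37  1.98 -0.24  0.37 -0.99]
-10 1 0.04 [-0.22  0.45  1.98 -0.29  0.29 -0.94]
-10 1 0.01 None
-10 1 0 None
-10 -1 0.08 [-0.21  0.37  1.98 -0.24  0.37  2.16]
-10 -1 0.04 [-0.22  0.45  1.98 -0.29  0.29  2.21]
-10 -1 0.01 None
-10 -1 0 None
-20 1 0.08 [-0.21  0.37  1.98 -0.24  0.37 -0.81]
-20 1 0.04 [-0.22  0.45  1.98 -0.29  0.29 -0.76]
-20 1 0.01 None
-20 1 0 None
-20 -1 0.08 [-0.21  0.37  1.98 -0.24  0.37  2.33]
-20 -1 0.04 [-0.22  0.45  1.98 -0.29  0.29  2.38]
-20 -1 0.01 None
-20 -1 0 None
20 1 0.08 [-0.21  0.37  1.98 -0.24  0.37 -1.51]
20 1 0.04 [-0.22  0.45  1.98 -0.29  0.29 -1.46]
20 1 0.01 None
20 1 0 None
20 -1 0.08 [-0.21  0.37  1.98 -0.24  0.37  1.63]
20 -1 0.04 [-0.22  0.45  1.98 -0.29  0.29  1.68]
20 -1 0.01 None
20 -1 0 None
```

Joint 5 reaches its lower limit at the blue rest. The fix is to grip each piece with the tool pitched slightly about the grip axis. I'll find the pitch each placement needs, with the blue tile to be set back down and regripped.

```bash
python3 - <<'E'
from arm import *
for c in("blue","amber"):
  P,R=lp(c)
  for x,b in((.045,0),(.026,.008)):
   for p in(0,-8,-12,8,12):
    M=np.c_[-R[:,0],R[:,1],-R[:,2]]@Rot.from_euler('y',p,degrees=True).as_matrix(); q=Rot.from_matrix(M).as_quat()
    js=[r.solve_ik(P+R@np.array([x,0,b+h]),q) for h in(.08,-.006)]
    print(c,x,p,[None if j is None else np.round(j[3:5],2) for j in js])
E
```

```text
blue 0.045 0 [array([-0.24,  0.38]), None]
blue 0.045 -8 [None, None]
blue 0.045 -12 [None, None]
blue 0.045 8 [array([-0.1 ,  0.59]), array([-0.12,  0.44])]
blue 0.045 12 [array([-0.06,  0.7 ]), array([-0.07,  0.55])]
blue 0.026 0 [array([-0.26,  0.36]), None]
blue 0.026 -8 [None, None]
blue 0.026 -12 [None, None]
blue 0.026 8 [array([-0.11,  0.57]), array([-0.13,  0.41])]
blue 0.026 12 [array([-0.07,  0.67]), array([-0.08,  0.52])]
amber 0.045 0 [array([0.36, 0.45]), array([0.48, 0.31])]
amber 0.045 -8 [array([0.85, 0.29]), None]
amber 0.045 -12 [None, None]
amber 0.045 8 [array([0.16, 0.65]), array([0.18, 0.51])]
amber 0.045 12 [array([0.1 , 0.75]), array([0.12, 0.62])]
amber 0.026 0 [array([0.39, 0.43]), None]
amber 0.026 -8 [None, None]
amber 0.026 -12 [None, None]
amber 0.026 8 [array([0.17, 0.62]), array([0.2 , 0.48])]
amber 0.026 12 [array([0.11, 0.72]), array([0.13, 0.59])]
```

```bash
cat > edit.py <<'E'
s=open("arm.py").read()
s=s.replace('o=down(a)\n','o=(Rot.from_quat(down(a))*Rot.from_euler("y",PT,degrees=True)).as_quat()\n')
s=s.replace('PC=dict','PT=8\nPC=dict').replace('GZ=dict(tile=-.0020,chip=.0004)','GZ=dict(tile=-.0006,chip=.0018)')
s=s.replace('q=Rot.from_matrix(np.c_[-R[:,0],R[:,1],-R[:,2]]).as_quat()','q=(Rot.from_matrix(np.c_[-R[:,0],R[:,1],-R[:,2]])*Rot.from_euler("y",PT,degrees=True)).as_quat()')
open("arm.py","w").write(s)
E
python3 edit.py; python3 - <<'E'
from arm import *
import cv2
x,y,a=PC["blue_tile"]; p=r.read_state()["eef_pos"]; o=down(a)
r.move_straight([p[0],p[1],.2],speed=.25); r.move_straight([x,y,.1],o,speed=.3)
r.move_straight([x,y,.008],o,speed=.15); r.hold(.1)
print(r.move_straight([x,y,-.0025],o,speed=.025,max_force=3),r.read_state()["eef_pos"])
command_gripper(.07); r.move_straight([x,y,.05],o,speed=.15)
pick("blue_tile"); place("blue_tile","blue")
r.reach([.42,.12,.21],down(0))
p,d=optics.get_image("top"); s,_=optics.get_image("scene")
f=lambda a,w:cv2.resize(a,(w,560),interpolation=cv2.INTER_CUBIC)
cv2.imwrite("pics/b.png",np.hstack([f(p[150:270,300:460],420),f(s[215:355,270:400],380)])[:,:,::-1])
E
```

```text
True [ 0.4398732  -0.26952014 -0.00140143]
grip 0.054265335483322255 42.34380841255188 43.15
held 0.054297282529243464
down True height -0.0003
done blue_tile 48.8417
```

View pics/b.png

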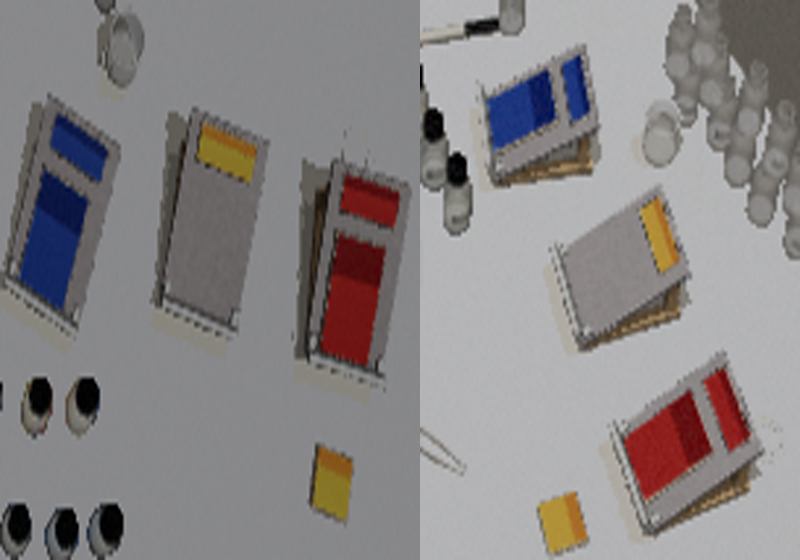

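The red and blue tiles are both seated at their ledges. Next are the amber tile, amber chip and blue chip.

```bash
python3 - <<'E'
from arm import *
import cv2
from vis import *
from meas import contours
def tops(p,h):
    for c in LG:
        P,R=lp(c)
        for k in contours(p,c):
            a,b=cast("top",k,0),cast("top",k,.2); n=R[:,2]; D=b-a
            Q=P+h*n; L=(a+D*(((Q-a)@n)/(D@n))[:,None]-P)@R
            q=cv2.minAreaRect((L[:,:2]*1000).astype(np.float32))
            if np.hypot(*q[0])<140: print(c,np.round(q[0],1),np.round(q[1],1),round((q[2]+45)%90-45,1))
pick("amber_tile"); place("amber_tile","amber")
pick("amber_chip")
p,_=optics.get_image("top"); tops(p,.008)
place("amber_chip","amber")
pick("blue_chip"); place("blue_chip","blue")
r.reach([.42,.12,.25],down(0))
p,d=optics.get_image("top"); s,_=optics.get_image("scene"); tops(p,.008)
f=lambda a,w:cv2.resize(a,(w,560),interpolation=cv2.INTER_CUBIC)
cv2.imwrite("pics/end.png",np.hstack([f(p[150:250,300:460],420),f(s[225:345,280:400],380)])[:,:,::-1])
E
```

```text
grip 0.05436081425998873 42.02046453952789 52.1333
held 0.05419315026004851
down True height 0.0003
done amber_tile 58.825
grip 0.0404142311934167 40.63137710094452 61.3583
held 0.04024454281807419
red [40.9  4.2] [77.  53.3] 0.6
red [105.9   2.9] [22.8 60.3] 0.2
amber [40.6  3.5] [76.9 53.6] 0.2
amber [105.9   2. ] [22.6 61. ] 0.3
blue [40.   2.9] [51.7 76.1] -0.4
blue [106.   -0.8] [58.9 22. ] -0.4
down True height 0.0003
done amber_chip 66.8833
grip 0.040343823711834044 40.36139488220215 70.7667
held 0.04040417089630077
down True height 0.0001
done blue_chip 77.5583
red [40.9  4.2] [77.  53.3] 0.6
red [106.2   2.8] [22.7 60.2] 0.9
amber [39.9  3.5] [78.2 53.6] 0.2
amber [105.9   2. ] [22.6 61. ] 0.3
blue [39.6  2.7] [51.8 77. ] -0.6
blue [105.9  -0.8] [58.9 21.8] -0.5
```

View pics/end.png

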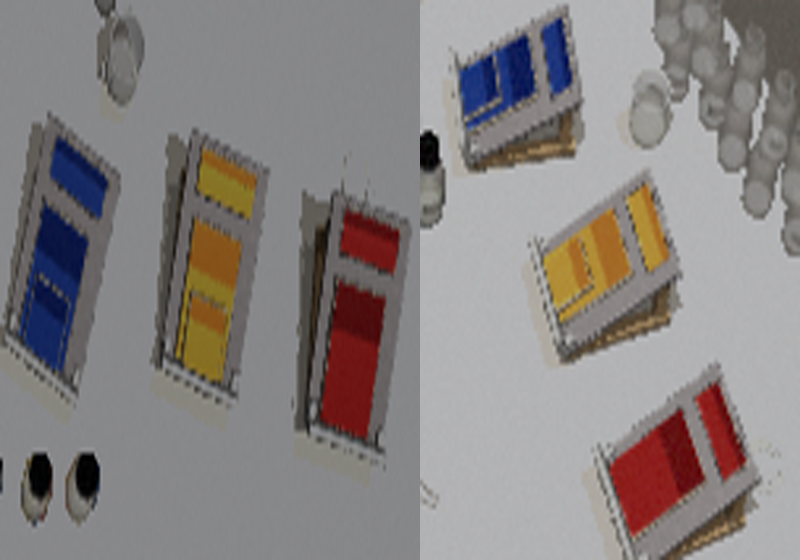

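All three tiles and both chips are square, centred and against their ledges, and the beaker hasn't moved.

```bash
python3 -c "
from workcell import r
print(r.finish_job())"
```

```text
the job is handed in; nothing more can be done
None
```

The job is handed in at about 78 s of the 144 s allowed: in the final images all three tiles lie on their matching rests, the blue and amber chips sit on their tiles at the ledge, and the beaker looks unmoved; no verdict came back.

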